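# Close the mold and shut its drawer under the clamp

### The arm

A 7-joint arm with a two-finger parallel gripper is mounted at the origin on the work surface. World frame = base frame: x ahead of the robot, y to its left, z up, the work surface at z = 0. Lengths are in m, angles in rad, forces in N, time in s.
With the tool pointing down it reaches from about 0.4 to 0.85 m from the base axis. Payload 4.5 kg.
Tool frame: the origin (TCP) lies midway between the tips of the shut fingers; the grasp point (between the pads) lies 19 mm behind it; z points along the fingers, y is the direction in which the jaws open and shut (so a half turn about z gives the same grasp; the last joint's range is limited). The gripper opens to 88 mm and grips with 3 to 60 N. Pads are 18 mm wide; open, the fingers measure 123 mm over their backs; the gripper's body (75 mm by 187 mm) begins 45 mm behind the grasp point.
Start: joints at [-1.304, 0.689, -0.195, 1.565, 0.157, 0.902, -0.215], TCP at [0.144, 0.608, 0.211] pointing down, gripper open.
Joint ranges: [-3.01, 3.01], [-0.46, 2.08], [-1.47, 1.51], [0.13, 2.56], [-1, 4.14], [0.04, 2.09], [-2.66, 2.66]. Speed limits (rad/s): [2.57, 2.57, 3.14, 3.14, 3.14, 3.14, 3.14].

### API

Orientations are given as a unit quaternion [x, y, z, w].
In Python, from plant import r, viewer gives the robot as it stands.
- The arm moves only by the tool play_rows, never from a script. Its argument "commands" is a list of rows, each an object with "delta_rot": the turn, a rotation vector about the tool's x, y, z normalised to -1 to 1, where 1 is pi rad, a list of three; "travel": the shift along the tool's x, y, z normalised to -1 to 1, where 1 is 15 cm, a list of three; "gripper": the opening, from -1 (shut) to 1 (fully open). In form: [{"delta_rot": [wx, wy, wz], "travel": [x, y, z], "gripper": gripper}, ...]. A call has 1 to 12 rows; each row is the pose to reach, as a shift and turn from the pose commanded when the call began, along the tool's axes at that moment, turning the shorter way round; what a row does not reach only later rows make up. A row lasts 1/8 s, in which the tool goes at most 62.5 mm and 10.7 degrees, less where a joint would pass 70% of its speed; a pose out of reach is approached as far as the arm can. A call with a number of a shift or a turn outside -1 to 1 is refused whole. A call with a gripper value outside its range is refused whole. The fingers move at their own pace and stop on an object; "force" is the grip in N (left out, the last holds). Time passes only in rows, so rows that repeat a pose let the fingers close. It gives the time, the measured TCP pose, the force and the opening at its end, in the units of the state.
- r.get_state(): the state, without advancing time (a new reading comes with each control period).
- viewer.snapshot(name): name is "side" or "top" or "wrist"; returns a dict with "color" (480x640x3 uint8, red, green, blue), "z_map" (480x640 float32, m along the optical axis (not along the pixel's ray), 0 where there is no reading), "fx", "fy", "cx", "cy" (pixels), "origin" and "attitude" of the camera in the world. Camera axes: x right, y up, looking along -z (the intrinsics and any distortion apply to the point x, -y, -z); pixel columns grow to the right and rows downward; lengths in m; the calibration is good to about 2 mm. A picture is of the moment at which its call begins.
- r.finish_job(): hands the job in, once; it reports no verdict.
Trained networks look in the newest picture that a camera, given by its name, has taken for a name from the list of things; names that differ only in an ending like _2 or _b are one class to them, and where a whole thing is asked for, a point or a joint stands for the part that bears it (a point fixed in the world has none). Each returns a list of dicts, best first, with "conf" (0 to 1); they miss things now and then, are a little off and sometimes report something else, mostly with a low value. They report only what shows in the picture. A call takes as long as a camera call. They do not tell look-alikes from the thing itself.
- viewer.outline_of(camera, label): "pixels" (480x640 bool, what is visible of it) and "at" ([column, row] in pixels, amid what is visible of it).
- viewer.pinpoint(camera, label): "at" ([column, row] in pixels: a listed point, or the origin of a listed thing).
The state is a dict: "clock": time; "q": joint angles; "qd": joint speeds; "joint_torque": joint torques, N m; "tool_pos": TCP position; "eef_rot": TCP orientation; "contact_force": force on the tool from outside, world axes, zero at the start; "moment": the same for the moment, N m; "opening": opening from 0.0 (shut) to 1.0 (fully open).
Only numpy, scipy, OpenCV 4.12 (cv2) and the standard library are available. Lean on these libraries where they do the work, as an engineer would, in place of code of your own. Each camera call takes 0.05 s, during which the arm holds its last target. There are 200 camera calls.

### The job

Close up the plaster mold: set the loose rectangular half gently (do not drop it) and squarely over the matching half in the open drawer, so that it sits down flat all round, and let go of it. Then push the drawer fully home, and last fold the clamp arm forward and all the way down over the drawer front. Leave everything else where it is: the round mold half, the owl, candleholder, spoon, cup, brush, jar and bowl.

Things in the scene. Friction and masses are not known exactly. Their poses are not given: they have to be found in the camera images.
- unit: low drawer unit of dark wood with a scarred cedar top, fixed to the table: 240 mm deep (its x), 240 wide (y), top surface 110 high. Origin under the middle of its carcass on the table; its x axis points away from the robot, into the unit, so the drawer slides out along -x. The front edge of the cedar top is at x = -120 mm, and the drawer opening is clear up to 94 mm high
- drawer (a joint): travel of the shallow drawer: 0 = fully shut, up to 0.13 m = out towards the robot along the unit's -x; starts 0.105 to 0.125 open. It slides with about 1.5 N of friction plus light damping (4 N per m/s) and stays where left
- drawer_front (a point): middle of the drawer's outer front face, 60 mm above the table; moves with the drawer (at unit x = -138 mm when shut), axes as the unit's. The cedar front board is 18 mm thick (into +x), 220 wide, from 6 to 110 mm high; its middle is plain, with two turned wooden pulls 26 mm across, standing 24 mm out, at y = +/-75 mm
- bed (a point): centre of the flat parting face of the rectangular plaster half bedded in the drawer, 40 mm above the table, 70 mm behind the drawer's front face; moves with the drawer, axes as the unit's. That half is 80 (x) by 104 (y) by 22 mm thick, with a tapered core 8 mm high in its middle, 49 by 73 mm at the foot, 40 by 64 at the top. Drawer inside 162 mm wide, walls 44 mm above the table
- lid: loose rectangular upper mold half, white plaster, about 0.28 kg: 80 (x) by 104 (y) by 26 mm high, lying hollow side down. Its hollow (54 by 78, 10 deep) goes over the core, so its origin (centre of the underside) ends on point bed, axes parallel to the bed's (either way round). A ridge to grip on top along its x: 50 long, 26 wide (y), from 26 to 44 mm above the origin
- clamp (a joint): angle of the clamp arm on the cedar top: 0 = folded fully forward and down, lying level with its nose over the drawer front; grows as it is raised about its hinge, 1.57 = straight up, 1.9 = leaning back against its stop. Starts 1.6 to 1.85. A stiff hinge (about 0.1 N m of friction) holds it where it is left
- clamp_hinge (a point): middle of the clamp arm's hinge, 126 mm above the table, on the unit's middle line 65 mm behind the front edge of the cedar top (unit x = -55 mm); hinge axis along the unit's y. Two small brass cheeks, 8 mm thick and 30 mm long, flank it at y = +/-17 mm and rise 26 mm above the top
- clamp_grip (a point): centre of the wooden grip block near the clamp arm's end: 20 mm wide (hinge axis, y), 24 along the arm, 26 thick. At joint angle a it is at hinge + (-80 cos a + 6 sin a, 0, 80 sin a + 6 cos a) mm in the unit's axes. The steel arm is 18 mm wide, 10 thick, and ends 95 mm from the hinge in a 31 mm nose that hangs in front of the drawer front when the arm is down
- round_half: another plaster mold half, ROUND (96 mm across, 26 high, same ridge on top): not part of this job. Origin under its centre
- owl: black clay owl, 62 mm wide, 104 high, standing on the rear left of the cedar top; fragile bystander. Origin under its centre
- candleholder: glazed clay candleholder, foot 64 mm across, 56 high, on the rear of the cedar top; bystander. Origin under its centre
- spoon: small copper burnishing spoon, 140 mm long, lying fore-and-aft at the right edge of the cedar top; bystander
- cup: small terracotta cup, 64 mm across, 60 high, on the table to the right; bystander. Origin under its centre
- brush: paint brush, 170 mm long, lying fore-and-aft on the table to the left; bystander
- slip_jar: terracotta jar with cork, 68 mm across, 85 high, on the table left of the drawer unit; bystander. Origin under its centre
- bowl: terracotta bowl, 110 mm across, 45 high, on the table right of the drawer unit; bystander. Origin under its centre
There are look-alikes about, which are no part of the job. Leave any pink look-alike of the lid alone.

How it is judged:
On the way, in this order (a step that is already met when the one before it is completed fails the run):
1. the rectangular half sits flat and square on the half in the drawer, let go, with the drawer still well open (horizontal distance between lid and bed below 0.006 m and z of lid in the frame of bed between -0.003 and 0.003 m and angle between the x axis of lid and the x axis of bed, either way round below 0.12 rad and angle between lid's own z axis and vertical below 0.05 rad and contact force between the fingers and lid below 0.1 N and value of joint drawer above 0.06 m), for 0.2 s.
2. the drawer is fully shut with the mold still closed, the clamp arm still up (value of joint drawer below 0.004 m and value of joint clamp above 0.6 rad and horizontal distance between lid and bed below 0.006 m and z of lid in the frame of bed between -0.003 and 0.003 m and angle between the x axis of lid and the x axis of bed, either way round below 0.12 rad and angle between lid's own z axis and vertical below 0.05 rad), for 0.2 s.
3. the clamp arm is fully down (value of joint clamp below 0.06 rad), for 0.2 s.
At the end, for the whole second after the job is handed in: The rectangular half lies on the half in the drawer (its origin within 6 mm sideways and 3 mm in height of site bed, turned less than 0.12 rad off either way round, tilted less than 0.05 rad), at rest and released; drawer joint below 4 mm; clamp joint below 0.06 rad (horizontal distance between lid and bed below 0.006 m and z of lid in the frame of bed between -0.003 and 0.003 m and angle between the x axis of lid and the x axis of bed, either way round below 0.12 rad and angle between lid's own z axis and vertical below 0.05 rad and contact force between the fingers and lid below 0.1 N and value of joint drawer below 0.004 m and value of joint clamp below 0.06 rad and linear speed of lid below 0.02 m/s); the robot touches nothing.
It fails at once if the rectangular half is dropped (falls freely faster than 0.7 m/s) (linear speed of lid above 0.7 m/s and contact force between the fingers and lid below 0.05 N).
It fails at once if any bystander is moved more than 30 mm (distance of any of round_half, owl, candleholder, spoon, cup, brush, slip_jar, bowl from where it was at the start of the episode above 0.03 m).
It fails at once if the owl or the candleholder is tipped over (angle between any of owl, candleholder's own z axis and vertical above 0.5 rad).
It also fails if it takes over 70 s, if anything falls off the work surface, if the arm or the gripper's body presses on something with over 40 N, if the wrist force passes 120 N, or if a joint passes its speed limit or range.

## Working session

There is one attempt and no reset: what is moved stays moved. The work goes in short steps, Python scripts to look and compute and a tool call to move; the robot and the scene stay as the last step left them, time stands still between calls to the robot, and variables do not carry over. Pictures are saved under pics/ and viewed, about 8 in all and at most 12, crops included, and the job is handed in when it is done.

Besides the shell and the picture viewer there is one more tool, called after "Emit:" as name(argument=value, ...) on one line, values as JSON. play_rows: Moves the arm, as the interface text tells. Its arguments: {"type":"object","properties":{"commands":{"type":"array","items":{"type":"object","properties":{"delta_rot":{"type":"array","items":{"type":"number","minimum":-1,"maximum":1}},"travel":{"type":"array","items":{"type":"number","minimum":-1,"maximum":1}},"gripper":{"type":"number"}}}},"force":{"type":"number"}},"required":["commands"]}

```bash
mkdir -p pics
cat > h.py <<'E'
import numpy as np,cv2
from scipy.spatial.transform import Rotation as R
from plant import r,viewer
def snap(c,f=None):
    s=viewer.snapshot(c)
    if f: cv2.imwrite('pics/'+f,s['color'][:,:,::-1])
    return s
def att(s):
    a=np.array(s['attitude'],float)
    return a if a.shape==(3,3) else R.from_quat(a).as_matrix()
def cloud(s):
    z=s['z_map']; v,u=np.mgrid[:480,:640]
    p=np.stack([(u-s['cx'])/s['fx']*z,-(v-s['cy'])/s['fy']*z,-z],-1)
    return p@att(s).T+np.array(s['origin'])
def ray(s,uv,zw):
    d=att(s)@np.array([(uv[0]-s['cx'])/s['fx'],-(uv[1]-s['cy'])/s['fy'],-1]); o=np.array(s['origin'])
    return o+d*(zw-o[2])/d[2]
E
python3 - <<'E'
from h import *
st=r.get_state(); print(st['tool_pos'],st['eef_rot'],st['opening'])
ims=[]
for c in ['top','side']:
    s=snap(c); ims.append(s['color']); P=cloud(s); print(c,{k:s[k] for k in s if k not in('color','z_map')})
    for l in ['unit','drawer_front','bed','lid','clamp_hinge','clamp_grip','round_half']:
        pp=viewer.pinpoint(c,l)[:3]
        for p in pp:
            u,v=map(int,p['at']); print(c,l,np.round(p['at']),round(p['conf'],2),P[min(v,479),min(u,639)].round(3))
    np.savez(c+'.npz',P=P,c=s['color'])
cv2.imwrite('pics/top.png',ims[0][:,:,::-1]);cv2.imwrite('pics/side.png',ims[1][:,:,::-1])
E
```

```text
[0.14408914 0.60743076 0.21040916] [ 1.16099430e-01  9.93237150e-01 -9.40895938e-04 -3.04765578e-05] 0.9979220154327175
top {'fx': 466.7092780162072, 'fy': 466.7092780162072, 'cx': 316.7418055522946, 'cy': 242.01450834907922, 'origin': array([0.4645239 , 0.00615745, 1.14357575]), 'attitude': array([ 0.02352285, -0.04000278, -0.6990954 ,  0.7135209 ])}
top unit [334. 180.] 0.96 [ 0.702 -0.053  0.108]
top unit [428. 287.] 0.42 [ 0.463 -0.285  0.027]
top drawer_front [333. 282.] 0.67 [ 0.47  -0.053  0.109]
top bed [333. 252.] 0.73 [ 0.543 -0.055  0.049]
top lid [361. 345.] 0.89 [ 0.327 -0.125  0.037]
top lid [431. 357.] 0.68 [ 0.303 -0.287  0.046]
top lid [428. 286.] 0.64 [ 0.465 -0.285  0.026]
top clamp_hinge [340. 188.] 0.73 [ 0.658 -0.059  0.222]
top clamp_grip [343. 171.] 0.48 [ 0.695 -0.063  0.219]
top clamp_grip [333. 250.] 0.46 [ 0.545 -0.055  0.05 ]
top clamp_grip [185. 196.] 0.19 [0.661 0.287 0.085]
top round_half [174. 290.] 0.73 [0.447 0.311 0.046]
side {'fx': 529.117436114015, 'fy': 529.117436114015, 'cx': 314.2487161567724, 'cy': 241.7473067537592, 'origin': array([ 0.19629391, -0.63539773,  0.93254474]), 'attitude': array([ 0.35072012, -0.08661615, -0.23186632,  0.9031783 ])}
side unit [401. 271.] 0.6 [ 0.665 -0.128  0.113]
side drawer_front [299. 299.] 0.59 [ 0.472 -0.055  0.055]
side drawer_front [361. 412.] 0.31 [ 0.457 -0.314  0.044]
side bed [326. 293.] 0.56 [ 0.532 -0.061  0.048]
side lid [248. 378.] 0.93 [ 0.311 -0.151  0.027]
side lid [359. 415.] 0.79 [ 0.456 -0.314  0.028]
side lid [275. 454.] 0.6 [ 0.294 -0.309  0.046]
side clamp_hinge [388. 241.] 0.97 [ 0.674 -0.066  0.135]
side clamp_hinge [223. 208.] 0.72 [0.443 0.302 0.025]
side clamp_grip [399. 212.] 0.63 [ 0.684 -0.07   0.219]
side round_half [219. 212.] 0.63 [0.432 0.293 0.028]
```

View pics/top.png

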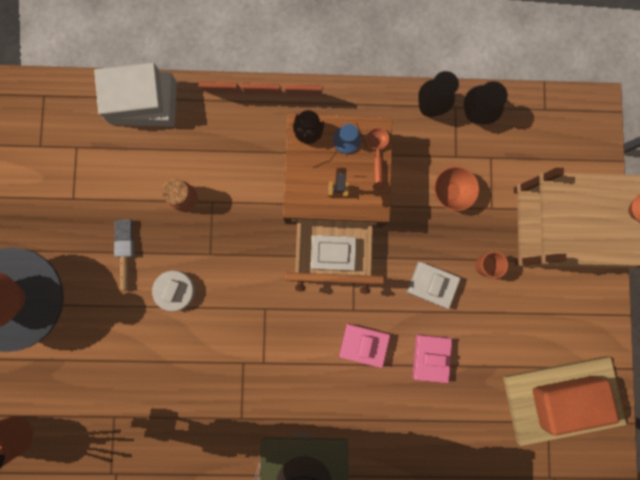

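View pics/side.png

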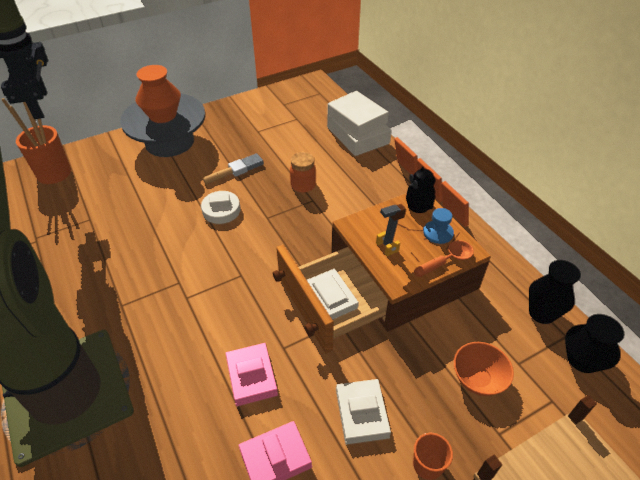

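The top view shows the white rectangular lid at px (434,286), pink look-alikes at (365,346) and (433,358), the bed in the drawer at (333,252), and the clamp up at (340,182). The side view agrees. Next I fit the poses from the depth clouds.

Run:
```python
from h import *
for c in ['top','side']:
    d=np.load(c+'.npz');P=d['P'];C=d['c'].astype(int)
    sat=C.max(-1)-C.min(-1)
    def rect(m,n):
        q=P[m][:,:2]
        if len(q)<8: print(c,n,'few',len(q));return
        (cx,cy),(w,h),a=cv2.minAreaRect((q*1000).astype(np.float32)); print(c,n,len(q),'ctr',round(cx,1),round(cy,1),'wh',round(w,1),round(h,1),'ang',round(a,1),'z',np.median(P[m][:,2]).round(4))
    X,Y,Z=P[...,0],P[...,1],P[...,2]
    w=(sat<45)
    L=w&(abs(X-.465)<.09)&(abs(Y+.285)<.09)
    rect(L&(Z>.020)&(Z<.034),'lidbody'); rect(L&(Z>.039)&(Z<.05),'ridge')
    B=w&(abs(X-.54)<.07)&(abs(Y+.055)<.08)
    rect(B&(Z>.034)&(Z<.0445),'bedface'); rect(B&(Z>.0455)&(Z<.056),'core')
    U=(X>.55)&(X<.9)&(abs(Y+.06)<.16)&(Z>.1)&(Z<.12); rect(U,'top')
    F=(X>.42)&(X<.53)&(abs(Y+.06)<.16)&(Z>.1)&(Z<.12); rect(F,'front')
    G=(X>.6)&(X<.8)&(abs(Y+.06)<.05)&(Z>.17); rect(G,'clampblk'); 
    if G.any(): print(Z[G].max())
    G=(X>.6)&(X<.8)&(abs(Y+.06)<.05)&(Z>.128)&(Z<.15); rect(G,'cheeks')
```

```text
top lidbody 1175 ctr 467.6 -302.5 wh 105.0 80.0 ang 69.1 z 0.0256
top ridge 233 ctr 467.2 -302.2 wh 26.4 49.5 ang 68.2 z 0.0436
top bedface 939 ctr 539.4 -57.7 wh 104.3 80.0 ang 88.7 z 0.0402
top core 450 ctr 538.5 -56.3 wh 51.8 93.2 ang 6.4 z 0.048
top top 8994 ctr 729.7 -61.6 wh 240.5 242.0 ang 88.9 z 0.11
top front 801 ctr 478.5 -57.3 wh 218.5 18.0 ang 88.9 z 0.1095
top clampblk 249 ctr 725.7 -40.4 wh 60.8 148.1 ang 89.3 z 0.22
0.22719246799927384
top cheeks 133 ctr 726.7 -45.5 wh 137.7 69.6 ang 0.6 z 0.1361
side lidbody 2017 ctr 469.4 -305.0 wh 104.5 79.5 ang 69.0 z 0.0274
side ridge 413 ctr 470.1 -304.5 wh 27.6 50.9 ang 70.7 z 0.0451
side bedface 706 ctr 526.6 -68.8 wh 123.5 107.5 ang 88.1 z 0.0414
side core 547 ctr 545.9 -63.5 wh 91.9 56.3 ang 88.5 z 0.0492
side top 7605 ctr 730.9 -62.9 wh 244.4 242.1 ang 88.9 z 0.1116
side front 939 ctr 481.0 -58.5 wh 219.9 19.5 ang 88.9 z 0.1107
side clampblk 440 ctr 725.4 -49.8 wh 88.1 144.5 ang 86.5 z 0.2137
0.2277048675805624
side cheeks 352 ctr 730.8 -53.1 wh 88.2 138.7 ang 88.5 z 0.1367
```

```bash
cat >> h.py <<'E'
def tool(yaw):  # pointing down, tool y at world angle yaw (deg)
    a=np.radians(yaw); y=np.array([np.cos(a),np.sin(a),0]); z=np.array([0,0,-1.]); return R.from_matrix(np.stack([np.cross(y,z),y,z],1))
def plan(wps,p=None,q=None):
    st=r.get_state(); p=np.array(st['tool_pos']) if p is None else np.array(p); q=R.from_quat(st['eef_rot']) if q is None else q
    for w in wps:
        t=np.array(w[:3]); Q=tool(w[3])
        print(w,'travel',(q.inv().apply(t-p)/.15).round(3).tolist(),'rot',((q.inv()*Q).as_rotvec()/np.pi).round(4).tolist(), 'rows',round(np.linalg.norm(t-p)/.0625,1))
        if len(w)>4: p,q=t,Q   # new call starts here
E
python3 - <<'E'
from h import *
plan([(.27,.50,.21,69,1),(.36,.37,.21,69,1),(.42,.24,.21,69,1),(.43,.10,.21,69,1),(.43,-.04,.21,69,1),(.44,-.18,.2,69,1),(.468,-.3025,.14,69,1)])
E
```

```text
(0.27, 0.5, 0.21, 69, 1) travel [-0.982, -0.508, 0.008] rot [0.0, 0.0, 0.0426] rows 2.7
(0.36, 0.37, 0.21, 69, 1) travel [-0.871, -0.594, 0.0] rot [0.0, 0.0, 0.0] rows 2.5
(0.42, 0.24, 0.21, 69, 1) travel [-0.684, -0.666, 0.0] rot [0.0, 0.0, 0.0] rows 2.3
(0.43, 0.1, 0.21, 69, 1) travel [-0.397, -0.847, 0.0] rot [0.0, 0.0, 0.0] rows 2.2
(0.43, -0.04, 0.21, 69, 1) travel [-0.334, -0.871, 0.0] rot [0.0, 0.0, 0.0] rows 2.2
(0.44, -0.18, 0.2, 69, 1) travel [-0.397, -0.847, 0.067] rot [0.0, 0.0, 0.0] rows 2.3
(0.468, -0.3025, 0.14, 69, 1) travel [-0.467, -0.696, 0.4] rot [0.0, 0.0, 0.0] rows 2.2
```

Emit:
play_rows(commands=[{"travel":[-0.98,-0.51,0],"delta_rot":[0,0,0.0426],"gripper":1},{"travel":[-0.98,-0.51,0],"delta_rot":[0,0,0.0426],"gripper":1},{"travel":[-0.98,-0.51,0],"delta_rot":[0,0,0.0426],"gripper":1},{"travel":[-0.98,-0.51,0],"delta_rot":[0,0,0.0426],"gripper":1}])

```text
clock: 1.3
tool_pos: [0.2736, 0.4967, 0.2113]
eef_rot: [0.186, 0.983, -0.001, 0.001]
contact_force: [-0.1, 0.1, 0.4]
opening: 1.0
```

Emit:
play_rows(commands=[{"travel":[-0.87,-0.59,0],"delta_rot":[0,0,0],"gripper":1},{"travel":[-0.87,-0.59,0],"delta_rot":[0,0,0],"gripper":1},{"travel":[-0.87,-0.59,0],"delta_rot":[0,0,0],"gripper":1}])

```text
clock: 1.68
tool_pos: [0.3609, 0.3683, 0.2113]
eef_rot: [0.183, 0.983, -0.0, 0.0]
contact_force: [0.3, 0.3, -1.0]
opening: 1.002
```

Emit:
play_rows(commands=[{"travel":[-0.68,-0.67,0],"delta_rot":[0,0,0],"gripper":1},{"travel":[-0.68,-0.67,0],"delta_rot":[0,0,0],"gripper":1},{"travel":[-0.68,-0.67,0],"delta_rot":[0,0,0],"gripper":1}])

```text
clock: 2.05
tool_pos: [0.4201, 0.2368, 0.2112]
eef_rot: [0.185, 0.983, -0.001, 0.0]
contact_force: [-0.4, 0.3, 0.1]
opening: 0.996
```

Emit:
play_rows(commands=[{"travel":[-0.4,-0.85,0],"delta_rot":[0,0,0],"gripper":1},{"travel":[-0.4,-0.85,0],"delta_rot":[0,0,0],"gripper":1},{"travel":[-0.4,-0.85,0],"delta_rot":[0,0,0],"gripper":1}])

```text
clock: 2.42
tool_pos: [0.429, 0.0964, 0.2112]
eef_rot: [0.185, 0.983, -0.001, -0.0]
contact_force: [0.0, -0.1, 0.1]
opening: 0.996
```

Emit:
play_rows(commands=[{"travel":[-0.33,-0.87,0],"delta_rot":[0,0,0],"gripper":1},{"travel":[-0.33,-0.87,0],"delta_rot":[0,0,0],"gripper":1},{"travel":[-0.33,-0.87,0],"delta_rot":[0,0,0],"gripper":1}])

```text
clock: 2.8
tool_pos: [0.4288, -0.0426, 0.2112]
eef_rot: [0.185, 0.983, -0.0, 0.0]
contact_force: [0.0, -0.2, -0.6]
opening: 1.0
```

Emit:
play_rows(commands=[{"travel":[-0.4,-0.85,0.07],"delta_rot":[0,0,0],"gripper":1},{"travel":[-0.4,-0.85,0.07],"delta_rot":[0,0,0],"gripper":1},{"travel":[-0.4,-0.85,0.07],"delta_rot":[0,0,0],"gripper":1}])

```text
clock: 3.18
tool_pos: [0.44, -0.1828, 0.2004]
eef_rot: [0.184, 0.983, -0.0, 0.001]
contact_force: [-0.6, 0.1, -0.3]
opening: 1.0
```

Emit:
play_rows(commands=[{"travel":[-0.47,-0.7,0.3],"delta_rot":[0,0,0],"gripper":1},{"travel":[-0.47,-0.7,0.3],"delta_rot":[0,0,0],"gripper":1},{"travel":[-0.47,-0.7,0.3],"delta_rot":[0,0,0],"gripper":1},{"travel":[-0.47,-0.7,0.3],"delta_rot":[0,0,0],"gripper":1}])

```text
clock: 3.68
tool_pos: [0.4684, -0.3015, 0.1554]
eef_rot: [0.181, 0.983, 0.001, 0.0]
contact_force: [0.8, 0.3, 0.5]
opening: 0.997
```

Run:
```python
from h import *
s=snap('wrist','w1.png');P=cloud(s);C=s['color'].astype(int);w=(C.max(-1)-C.min(-1)<45)
X,Y,Z=np.moveaxis(P,-1,0); st=r.get_state()
L=w&(abs(X-.468)<.08)&(abs(Y+.3025)<.08)&(s['z_map']>0)
for n,a,b in(('body',.018,.034),('ridge',.038,.052)):
    q=P[L&(Z>a)&(Z<b)]; print(n,len(q), cv2.minAreaRect((q[:,:2]*1000).astype(np.float32)) if len(q) else '', np.median(q[:,2]) if len(q) else '')
plan([(.468,-.3025,.09,69),(.468,-.3025,.030,69)])
```

```text
body 7782 ((468.75238037109375, -304.2560119628906), (104.27598571777344, 79.19470977783203), 69.08905792236328) 0.026284348289250414
ridge 1651 ((468.6327209472656, -304.25286865234375), (25.915019989013672, 49.16102600097656), 69.17728424072266) 0.044144862633272164
(0.468, -0.3025, 0.09, 69) travel [-0.002, -0.013, 0.439] rot [0.0007, -0.0, 0.0011] rows 1.1
(0.468, -0.3025, 0.03, 69) travel [-0.002, -0.014, 0.839] rot [0.0007, -0.0, 0.0011] rows 2.0
```

View pics/w1.png

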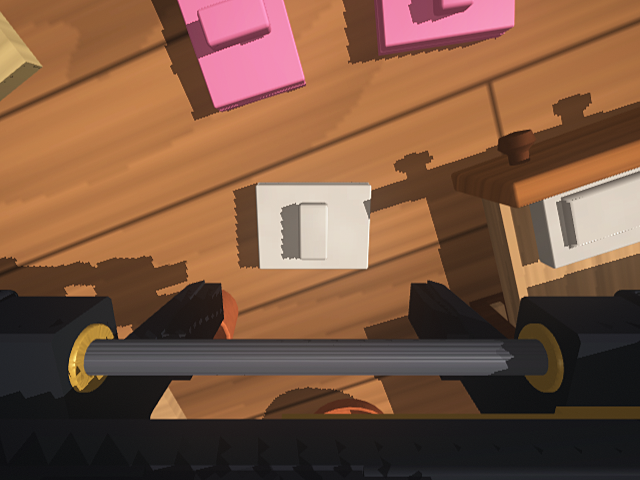

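The wrist picture shows the lid centred at px (314,227), its ridge square to the jaws, with the pink ones clear of it.

Emit:
play_rows(commands=[{"travel":[-0.007,-0.012,0.35],"delta_rot":[0,0,0.001],"gripper":1},{"travel":[-0.007,-0.012,0.6],"delta_rot":[0,0,0.001],"gripper":1},{"travel":[-0.007,-0.012,0.75],"delta_rot":[0,0,0.001],"gripper":1},{"travel":[-0.007,-0.012,0.836],"delta_rot":[0,0,0.001],"gripper":1},{"travel":[-0.007,-0.012,0.836],"delta_rot":[0,0,0.001],"gripper":1},{"travel":[-0.007,-0.012,0.836],"delta_rot":[0,0,0.001],"gripper":-0.2},{"travel":[-0.007,-0.012,0.836],"delta_rot":[0,0,0.001],"gripper":-1},{"travel":[-0.007,-0.012,0.836],"delta_rot":[0,0,0.001],"gripper":-1},{"travel":[-0.007,-0.012,0.836],"delta_rot":[0,0,0.001],"gripper":-1},{"travel":[-0.007,-0.012,0.836],"delta_rot":[0,0,0.001],"gripper":-1}], force=25)

```text
clock: 4.97
tool_pos: [0.4674, -0.306, 0.0303]
eef_rot: [0.184, 0.983, 0.0, 0.0]
contact_force: [-0.1, -0.3, -0.3]
opening: 0.458
```

Emit:
play_rows(commands=[{"travel":[0,0,0],"delta_rot":[0,0,0],"gripper":-1},{"travel":[0,0,0],"delta_rot":[0,0,0],"gripper":-1},{"travel":[0,0,0],"delta_rot":[0,0,0],"gripper":-1},{"travel":[0,0,0],"delta_rot":[0,0,0],"gripper":-1},{"travel":[0,0,0],"delta_rot":[0,0,0],"gripper":-1}])

```text
clock: 5.6
tool_pos: [0.4674, -0.3059, 0.0303]
eef_rot: [0.184, 0.983, 0.0, -0.0]
contact_force: [0.5, 0.1, -0.4]
opening: 0.004
```

Run:
```python
from h import *
a=snap('wrist')['color']; b=snap('side'); np.savez('s2.npz',P=cloud(b),c=b['color'])
cv2.imwrite('pics/w2.png',np.hstack([a[60:460,100:540],cv2.resize(b['color'][300:480,260:440],(400,400))])[:,:,::-1])
```

```text
(no output)
```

View pics/w2.png

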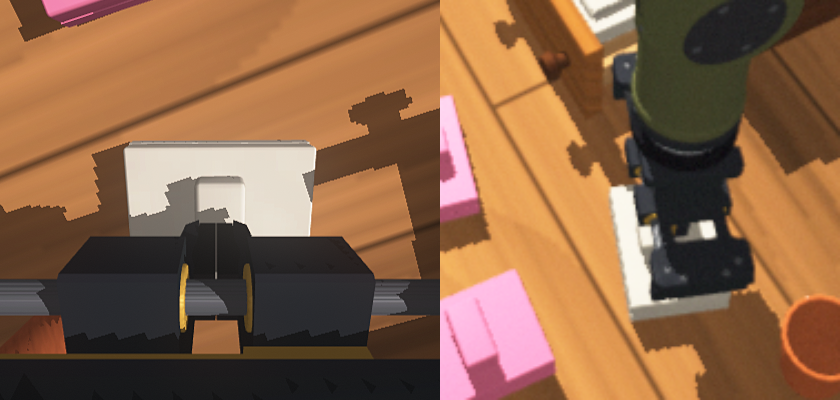

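The wrist picture shows the jaws shut at px (315,290), with the ridge beyond them at (320,250), so they closed on nothing. I check where the fingertips really are.

Run:
```python
from h import *
st=r.get_state(); p=np.array(st['tool_pos']);q=R.from_quat(st['eef_rot'])
s=snap('wrist');P=cloud(s);C=s['color'].astype(int)
T=q.inv().apply((P-p).reshape(-1,3)).reshape(P.shape)*1000
print(np.array(s['origin']),q.inv().apply(np.array(s['origin'])-p))
for v in range(200,330,8): print(v,[ (C[v,u].max(),T[v,u].round().astype(int).tolist()) for u in(280,303,330,345)])
w=(C.max(-1)-C.min(-1)<45)&(C.max(-1)>110); X,Y,Z=np.moveaxis(P,-1,0); L=w&(abs(X-.468)<.08)&(abs(Y+.3025)<.08)
for a,b in((.018,.034),(.038,.052)):
    g=T[L&(Z>a)&(Z<b)]; print(len(g),g.min(0).round(1),g.max(0).round(1),np.median(g,0).round(1))
```

```text
[ 0.40320701 -0.28092736  0.20392381] [ 6.89360848e-02  1.26237063e-04 -1.73634692e-01]
200 [(np.int64(175), [39, -22, 31]), (np.int64(162), [39, -8, 31]), (np.int64(166), [39, 9, 29]), (np.int64(155), [39, 18, 31])]
208 [(np.int64(217), [39, -19, 5]), (np.int64(222), [39, -7, 5]), (np.int64(226), [39, 8, 5]), (np.int64(227), [39, 16, 5])]
216 [(np.int64(230), [34, -19, 5]), (np.int64(230), [34, -7, 5]), (np.int64(231), [35, 8, 3]), (np.int64(230), [34, 16, 6])]
224 [(np.int64(229), [30, -19, 5]), (np.int64(230), [30, -7, 3]), (np.int64(231), [30, 8, 3]), (np.int64(230), [30, 16, 3])]
232 [(np.int64(230), [26, -19, 4]), (np.int64(230), [25, -7, 5]), (np.int64(231), [26, 8, 4]), (np.int64(230), [69, 0, -174])]
240 [(np.int64(123), [21, -19, 5]), (np.int64(139), [24, -6, -7]), (np.int64(148), [24, 7, -8]), (np.int64(231), [21, 16, 4])]
248 [(np.int64(123), [17, -19, 4]), (np.int64(223), [22, -6, -15]), (np.int64(227), [22, 7, -14]), (np.int64(229), [21, 15, -11])]
256 [(np.int64(122), [12, -20, 3]), (np.int64(225), [18, -6, -14]), (np.int64(229), [18, 7, -14]), (np.int64(228), [17, 15,
[... 575 characters left out ...]
, -41]), (np.int64(43), [69, 0, -174]), (np.int64(47), [10, 12, -45])]
304 [(np.int64(38), [34, -8, -102]), (np.int64(35), [9, -5, -49]), (np.int64(39), [9, 6, -50]), (np.int64(41), [10, 12, -52])]
312 [(np.int64(37), [34, -8, -106]), (np.int64(32), [9, -5, -57]), (np.int64(35), [9, 6, -56]), (np.int64(39), [10, 11, -59])]
320 [(np.int64(44), [33, -8, -107]), (np.int64(30), [9, -4, -63]), (np.int64(33), [9, 5, -62]), (np.int64(35), [11, 10, -66])]
328 [(np.int64(46), [32, -8, -109]), (np.int64(28), [9, -4, -68]), (np.int64(30), [9, 5, -69]), (np.int64(86), [30, 7, -105])]
13760 [-39.4 -49.4  -3.7] [39.4 54.1 12.2] [19.9  4.1  4.1]
1992 [  2.5 -10.9 -15.9] [24.6 15.2 -7.7] [ 15.2   2.3 -13.8]
```

The fingertips sit about 30 mm above the reported TCP, with visible tips near tool z = -31 mm. They are still above the ridge. I open them, step down and check.

Emit:
play_rows(commands=[{"travel":[0,0.015,0],"delta_rot":[0,0,0],"gripper":0.2},{"travel":[0,0.015,0],"delta_rot":[0,0,0],"gripper":0.2},{"travel":[0,0.015,0],"delta_rot":[0,0,0],"gripper":0.2},{"travel":[0,0.015,0],"delta_rot":[0,0,0],"gripper":0.2},{"travel":[0,0.015,0],"delta_rot":[0,0,0],"gripper":0.2},{"travel":[0,0.015,0],"delta_rot":[0,0,0],"gripper":0.2},{"travel":[0,0.015,0.05],"delta_rot":[0,0,0],"gripper":0.2},{"travel":[0,0.015,0.1],"delta_rot":[0,0,0],"gripper":0.2},{"travel":[0,0.015,0.1],"delta_rot":[0,0,0],"gripper":0.2}])

```text
clock: 6.88
tool_pos: [0.4676, -0.3035, 0.0144]
eef_rot: [0.184, 0.983, 0.0, -0.001]
contact_force: [-0.2, 0.8, -0.5]
opening: 0.602
```

Run:
```python
from h import *
st=r.get_state(); p=np.array(st['tool_pos']);q=R.from_quat(st['eef_rot']);print(p,st['opening'],st['contact_force'])
s=snap('wrist','w3.png');P=cloud(s);C=s['color'].astype(int)
T=q.inv().apply((P-p).reshape(-1,3)).reshape(P.shape)*1000
m=(C.max(-1)<70)&(s['z_map']>0)&(abs(T[...,1])<55)&(T[...,2]>-60)&(abs(T[...,0])<20)
for sg in(-1,1):
    g=T[m&(T[...,1]*sg>0)&(T[...,2]<0)]; print(sg,len(g),g[np.argsort(g[:,2])[-12:]].round(1).tolist(),np.percentile(g[:,2],[90,98,100]))
```

```text
[ 0.46762717 -0.30347901  0.01436361] 0.6019022254193979 [-0.22233484  0.80702601 -0.47462324]
-1 1824 [[-12.4, -29.1, -12.6], [-1.1, -48.1, -12.6], [2.6, -37.2, -12.2], [-13.3, -29.2, -12.1], [-1.4, -29.2, -12.0], [-14.0, -29.2, -11.8], [-2.0, -29.2, -11.8], [-2.7, -29.3, -11.6], [-1.0, -47.9, -11.6], [1.7, -45.1, -11.4], [3.8, -38.3, -11.2], [2.1, -43.6, -11.1]] [-32.24381928 -27.80869846 -11.08218489]
1 1760 [[8.9, 29.8, -28.8], [8.9, 33.0, -28.7], [8.8, 34.0, -28.5], [8.8, 27.6, -28.4], [8.8, 28.5, -28.4], [-2.4, 26.7, -28.4], [8.7, 32.2, -28.4], [10.2, 34.9, -28.3], [8.6, 33.7, -28.0], [-2.1, 26.7, -27.9], [10.0, 34.5, -27.8], [8.5, 30.9, -27.8]] [-33.23638599 -29.89953441 -27.83653695]
```

View pics/w3.png

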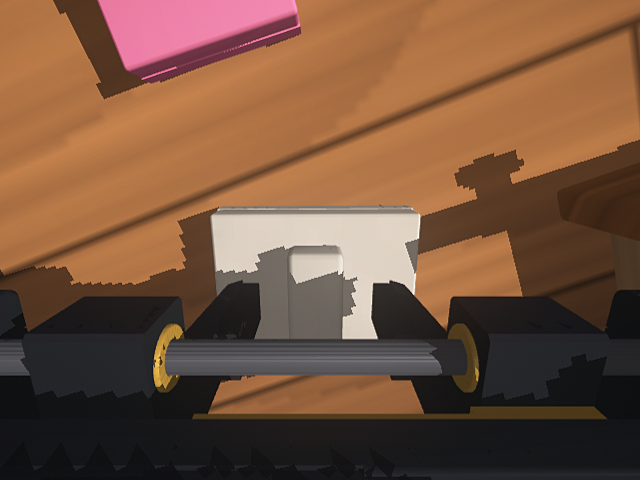

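The wrist picture shows the open jaws (inner edges at px 260 and 372) straddling the ridge, which is centred at 316. The tips are now about 43 mm up, so I go down 14 mm more and grip.

Emit:
play_rows(commands=[{"travel":[0,0,0.04],"delta_rot":[0,0,0],"gripper":0.2},{"travel":[0,0,0.08],"delta_rot":[0,0,0],"gripper":0.2},{"travel":[0,0,0.093],"delta_rot":[0,0,0],"gripper":0.2},{"travel":[0,0,0.093],"delta_rot":[0,0,0],"gripper":0.2},{"travel":[0,0,0.093],"delta_rot":[0,0,0],"gripper":-1},{"travel":[0,0,0.093],"delta_rot":[0,0,0],"gripper":-1},{"travel":[0,0,0.093],"delta_rot":[0,0,0],"gripper":-1},{"travel":[0,0,0.093],"delta_rot":[0,0,0],"gripper":-1},{"travel":[0,0,0.093],"delta_rot":[0,0,0],"gripper":-1},{"travel":[0,0,0.093],"delta_rot":[0,0,0],"gripper":-1}], force=30)

```text
clock: 8.18
tool_pos: [0.4683, -0.3039, 0.0014]
eef_rot: [0.184, 0.983, -0.0, 0.0]
contact_force: [-0.3, -0.4, 2.6]
opening: 0.294
```

Emit:
play_rows(commands=[{"travel":[0,0,-0.05],"delta_rot":[0,0,0],"gripper":-1},{"travel":[0,0,-0.15],"delta_rot":[0,0,0],"gripper":-1},{"travel":[0,0,-0.35],"delta_rot":[0,0,0],"gripper":-1},{"travel":[0,0,-0.6],"delta_rot":[0,0,0],"gripper":-1},{"travel":[0,0,-0.85],"delta_rot":[0,0,0],"gripper":-1},{"travel":[0,0,-0.97],"delta_rot":[0,0,0],"gripper":-1},{"travel":[0,0,-0.97],"delta_rot":[0,0,0],"gripper":-1}])

```text
clock: 9.05
tool_pos: [0.4691, -0.3044, 0.1489]
eef_rot: [0.184, 0.983, -0.001, 0.002]
contact_force: [0.2, -0.8, -2.5]
opening: 0.29
```

Run:
```python
from h import *
st=r.get_state(); print(st['tool_pos'],st['opening'],st['contact_force'])
plan([(.50,-.18,.147,79,1),(.5393,-.058,.147,88.9,1),(.5393,-.058,.044,88.9)])
```

```text
[ 0.46906238 -0.30436939  0.14885588] 0.29012991802073074 [ 0.17895541 -0.76546477 -2.5175571 ]
(0.5, -0.18, 0.147, 79, 1) travel [0.108, 0.848, 0.012] rot [-0.0002, 0.0012, -0.0567] rows 2.1
(0.5393, -0.058, 0.147, 88.9, 1) travel [-0.102, 0.848, 0.0] rot [0.0, 0.0, -0.055] rows 2.1
(0.5393, -0.058, 0.044, 88.9) travel [0.0, 0.0, 0.687] rot [0.0, 0.0, 0.0] rows 1.6
```

Emit:
play_rows(commands=[{"travel":[0.03,0.2,0],"delta_rot":[0,0,-0.01],"gripper":-1},{"travel":[0.07,0.5,0],"delta_rot":[0,0,-0.035],"gripper":-1},{"travel":[0.1,0.75,0],"delta_rot":[0,0,-0.05],"gripper":-1},{"travel":[0.108,0.848,0],"delta_rot":[0,0,-0.0567],"gripper":-1},{"travel":[0.108,0.848,0],"delta_rot":[0,0,-0.0567],"gripper":-1}])

```text
clock: 9.68
tool_pos: [0.4989, -0.179, 0.1464]
eef_rot: [0.095, 0.995, 0.0, -0.001]
contact_force: [-0.0, -0.6, -2.1]
opening: 0.292
```

Emit:
play_rows(commands=[{"travel":[-0.03,0.2,0],"delta_rot":[0,0,-0.01],"gripper":-1},{"travel":[-0.07,0.5,0],"delta_rot":[0,0,-0.035],"gripper":-1},{"travel":[-0.1,0.75,0],"delta_rot":[0,0,-0.05],"gripper":-1},{"travel":[-0.102,0.848,0],"delta_rot":[0,0,-0.055],"gripper":-1},{"travel":[-0.102,0.848,0],"delta_rot":[0,0,-0.055],"gripper":-1}])

```text
clock: 10.3
tool_pos: [0.5379, -0.0586, 0.1466]
eef_rot: [0.01, 1.0, -0.001, -0.0]
contact_force: [-0.5, -0.1, -1.9]
opening: 0.292
```

Run:
```python
from h import *
st=r.get_state(); p=np.array(st['tool_pos']);q=R.from_quat(st['eef_rot']);print(p,st['eef_rot'],st['opening'],st['contact_force'])
s=snap('wrist','w4.png');P=cloud(s);C=s['color'].astype(int)
T=q.inv().apply((P-p).reshape(-1,3)).reshape(P.shape)*1000
w=(C.max(-1)-C.min(-1)<45)&(C.max(-1)>90)&(s['z_map']>0)&(abs(P[...,1]+.058)<.09)&(abs(P[...,0]-.54)<.09)
for n,a,b in(('lid body top',.160,.185),('bed',.03,.0445),('core',.0455,.053)):
    g=P[w&(P[...,2]>a)&(P[...,2]<b)]; print(n,len(g))
    if len(g): print(cv2.minAreaRect((g[:,:2]*1000).astype(np.float32)),np.median(g[:,2]),(g.min(0)*1000).round(1),(g.max(0)*1000).round(1))
```

```text
[ 0.53793347 -0.0586376   0.14657674] [ 9.98371289e-03  9.99949920e-01 -5.17545986e-04 -4.63662093e-04] 0.2921048372128325 [-0.50208584 -0.13560292 -1.85133468]
lid body top 15438
((529.1092529296875, -58.54526138305664), (104.2126693725586, 61.548885345458984), 88.72660827636719) 0.1713410267469484 [ 497.7 -110.4  160. ] [560.2  -6.2 184.9]
bed 2443
((507.9326171875, -61.555381774902344), (168.48106384277344, 21.41581153869629), 89.7974853515625) 0.04015272687288418 [ 497.5 -145.8   30.9] [518.9  22.7  44.4]
core 0
```

View pics/w4.png

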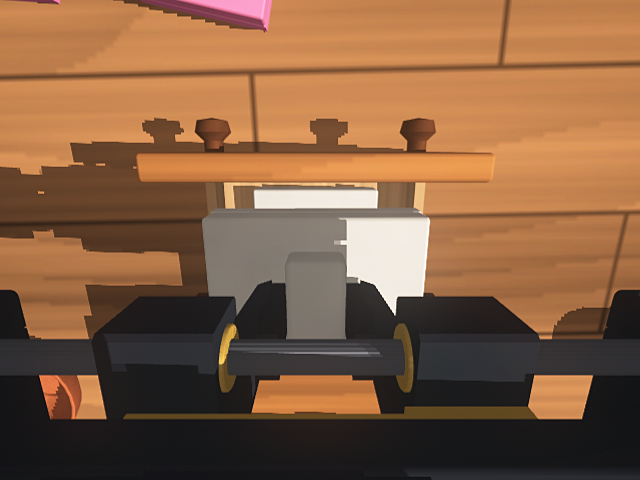

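The wrist picture shows the lid held square over the drawer. The bed's front edge is at px (316,190) and the front board at row 167. I measure the lid-to-bed offset in this same view.

Run:
```python
from h import *
s=snap('wrist');P=cloud(s);C=s['color'].astype(int);X,Y,Z=np.moveaxis(P,-1,0)
w=(C.max(-1)-C.min(-1)<45)&(s['z_map']>0)
f=lambda m:cv2.minAreaRect((P[m][:,:2]*1000).astype(np.float32))
print('lid',f(w&(Z>.165)&(Z<.177)&(abs(Y+.058)<.07)&(C.max(-1)>90)))
b=w&(C.max(-1)>150)&(Z>.036)&(Z<.0435)&(abs(Y+.058)<.058)&(X>.495)&(X<.53); print('bed',b.sum(),f(b))
m=(s['z_map']>0)&(Z>.105)&(Z<.115)&(X<.5)&(X>.45);print('front',m.sum(),f(m))
```

```text
lid ((528.9080200195312, -59.69865036010742), (104.0470962524414, 61.53331756591797), 88.89710998535156)
bed 2285 ((508.8619079589844, -58.15178680419922), (102.71144104003906, 15.230097770690918), 88.89324188232422)
front 10614 ((480.46978759765625, -57.811798095703125), (219.0181121826172, 17.658924102783203), 88.74807739257812)
```

Emit:
play_rows(commands=[{"travel":[-0.021,0.007,0.1],"delta_rot":[0,0,0],"gripper":-1},{"travel":[-0.021,0.007,0.25],"delta_rot":[0,0,0],"gripper":-1},{"travel":[-0.021,0.007,0.4],"delta_rot":[0,0,0],"gripper":-1},{"travel":[-0.021,0.007,0.52],"delta_rot":[0,0,0],"gripper":-1},{"travel":[-0.021,0.007,0.58],"delta_rot":[0,0,0],"gripper":-1},{"travel":[-0.021,0.007,0.6],"delta_rot":[0,0,0],"gripper":-1},{"travel":[-0.021,0.007,0.6],"delta_rot":[0,0,0],"gripper":-1}])

```text
clock: 11.28
tool_pos: [0.5417, -0.0566, 0.057]
eef_rot: [0.01, 1.0, -0.0, 0.0]
contact_force: [-0.4, 0.4, -1.5]
opening: 0.293
```

Run:
```python
from h import *
print(r.get_state()['tool_pos'],r.get_state()['eef_rot'])
s=snap('wrist');P=cloud(s);C=s['color'].astype(int);X,Y,Z=np.moveaxis(P,-1,0)
w=(C.max(-1)-C.min(-1)<45)&(s['z_map']>0)
f=lambda m:cv2.minAreaRect((P[m][:,:2]*1000).astype(np.float32))
L=w&(Z>.073)&(Z<.09)&(abs(Y+.058)<.07)&(C.max(-1)>90)&(X>.45);print('lid',f(L),np.median(Z[L]))
q=P[L]; A=np.c_[q[:,:2],np.ones(len(q))]; print('tilt',np.linalg.lstsq(A,q[:,2],rcond=None)[0])
m=(s['z_map']>0)&(Z>.105)&(Z<.115)&(X<.5)&(X>.45);print('front',m.sum(),f(m),np.median(Z[m]))
```

```text
[ 0.54171947 -0.05663422  0.05696076] [ 9.56679495e-03  9.99954218e-01 -6.20184657e-06  1.95081490e-04]
lid ((532.948974609375, -56.59493637084961), (104.02983856201172, 61.62930679321289), 88.88812255859375) 0.08169380415899087
tilt [ 0.03219715 -0.00115844  0.06482816]
front 31604 ((480.1946105957031, -57.70807647705078), (219.42489624023438, 18.1588191986084), 88.88748931884766) 0.11004204809190797
```

Emit:
play_rows(commands=[{"travel":[0.006,-0.013,0.02],"delta_rot":[0,0,0],"gripper":-1},{"travel":[0.006,-0.013,0.04],"delta_rot":[0,0,0],"gripper":-1},{"travel":[0.006,-0.013,0.06],"delta_rot":[0,0,0],"gripper":-1},{"travel":[0.006,-0.013,0.075],"delta_rot":[0,0,0],"gripper":-1},{"travel":[0.006,-0.013,0.085],"delta_rot":[0,0,0],"gripper":-1},{"travel":[0.006,-0.013,0.095],"delta_rot":[0,0,0],"gripper":-1},{"travel":[0.006,-0.013,0.1],"delta_rot":[0,0,0],"gripper":-1},{"travel":[0.006,-0.013,0.104],"delta_rot":[0,0,0],"gripper":-1}])

```text
clock: 12.32
tool_pos: [0.5406, -0.0584, 0.0414]
eef_rot: [0.009, 1.0, -0.0, 0.0]
contact_force: [-1.9, -0.2, 3.2]
opening: 0.294
```

```bash
cat >> h.py <<'E'
def lidcheck():
    st=r.get_state();print(st['tool_pos'].round(4) ,st['contact_force'].round(1),st['opening'])
    s=snap('wrist');P=cloud(s);C=s['color'].astype(int);X,Y,Z=np.moveaxis(P,-1,0)
    w=(C.max(-1)-C.min(-1)<45)&(s['z_map']>0)
    f=lambda m:cv2.minAreaRect((P[m][:,:2]*1000).astype(np.float32))
    L=w&(Z>.060)&(Z<.072)&(abs(Y+.058)<.07)&(C.max(-1)>90)&(X>.45);print('lid',f(L),np.median(Z[L]))
    q=P[L]; A=np.c_[q[:,:2],np.ones(len(q))]; print('tilt',np.linalg.lstsq(A,q[:,2],rcond=None)[0])
    m=(s['z_map']>0)&(Z>.105)&(Z<.115)&(X<.5)&(X>.4);print('front',m.sum(),f(m))
E
python3 -c "
from h import *
lidcheck()"
```

```text
[ 0.5406 -0.0584  0.0414] [-1.9 -0.2  3.2] 0.2936067766967006
lid ((531.8807373046875, -58.22001647949219), (104.2803955078125, 61.589630126953125), 89.0003433227539) 0.0661908388354869
tilt [ 0.01870105 -0.00097384  0.05638631]
front 37158 ((480.3195495605469, -55.650733947753906), (204.16334533691406, 18.271377563476562), 88.91155242919922)
```

Emit:
play_rows(commands=[{"travel":[0,0,0],"delta_rot":[0,0,0],"gripper":0.1},{"travel":[0,0,0],"delta_rot":[0,0,0],"gripper":0.1},{"travel":[0,0,0],"delta_rot":[0,0,0],"gripper":0.1},{"travel":[0,0,0],"delta_rot":[0,0,0],"gripper":0.1},{"travel":[0,0,0],"delta_rot":[0,0,0],"gripper":0.1},{"travel":[0,0,0],"delta_rot":[0,0,0],"gripper":0.1},{"travel":[0,0,-0.1],"delta_rot":[0,0,0],"gripper":0.1},{"travel":[0,0,-0.3],"delta_rot":[0,0,0],"gripper":0.1},{"travel":[0,0,-0.6],"delta_rot":[0,0,0],"gripper":0.1},{"travel":[0,0,-0.9],"delta_rot":[0,0,0],"gripper":0.1},{"travel":[0,0,-0.9],"delta_rot":[0,0,0],"gripper":0.1}])

```text
clock: 13.75
tool_pos: [0.5431, -0.0584, 0.1804]
eef_rot: [0.01, 1.0, -0.0, 0.004]
contact_force: [1.1, -0.5, -0.1]
opening: 0.551
```

```bash
python3 -c "
from h import *
lidcheck()
# from top camera too
s=snap('top');P=cloud(s);C=s['color'].astype(int);Z=P[...,2]
L=(C.max(-1)-C.min(-1)<45)&(Z>.06)&(Z<.072)&(abs(P[...,0]-.54)<.08)&(abs(P[...,1]+.058)<.08);print(L.sum())
plan([(.40,-.058,.147,88.9,1),(.40,-.058,.04,-1.1)])
"
```

```text
[ 0.5431 -0.0584  0.1804] [ 1.1 -0.5 -0.1] 0.5507168073385394
lid ((540.995361328125, -58.60919189453125), (104.13912200927734, 79.25863647460938), 88.84256744384766) 0.06626581325009823
tilt [ 0.00471632 -0.00045397  0.06366637]
front 8193 ((480.50335693359375, -57.995750427246094), (218.83738708496094, 17.94502830505371), 88.88687896728516)
160
(0.4, -0.058, 0.147, 88.9, 1) travel [0.936, -0.014, 0.199] rot [-0.0001, 0.0003, 0.0001] rows 2.3
(0.4, -0.058, 0.04, -1.1) travel [0.0, 0.0, 0.713] rot [0.0, 0.0, 0.5] rows 1.7
```

The lid is seated at (541.0, -58.6) mm with its top at 66 mm and level. The bed from the front board is (541.5, -59.2). Now for the drawer.

Emit:
play_rows(commands=[{"travel":[0.2,0.004,0],"delta_rot":[0,0,0],"gripper":-1},{"travel":[0.5,0.004,0],"delta_rot":[0,0,0],"gripper":-1},{"travel":[0.79,0.004,0],"delta_rot":[0,0,0],"gripper":-1},{"travel":[0.79,0.004,0],"delta_rot":[0,0,0],"gripper":-1},{"travel":[0.79,0.004,0.3],"delta_rot":[0,0,0],"gripper":-1},{"travel":[0.79,0.004,0.6],"delta_rot":[0,0,0],"gripper":-1},{"travel":[0.79,0.004,0.85],"delta_rot":[0,0,0],"gripper":-1},{"travel":[0.79,0.004,0.9],"delta_rot":[0,0,0],"gripper":-1},{"travel":[0.79,0.004,0.9],"delta_rot":[0,0,0],"gripper":-1}])

```text
clock: 14.98
tool_pos: [0.4223, -0.0555, 0.041]
eef_rot: [0.009, 1.0, -0.0, -0.0]
contact_force: [-0.1, 0.5, 0.7]
opening: 0.002
```

Emit:
play_rows(commands=[{"travel":[-0.15,0,0],"delta_rot":[0,0,0],"gripper":-1},{"travel":[-0.23,0,0],"delta_rot":[0,0,0],"gripper":-1},{"travel":[-0.26,0,0],"delta_rot":[0,0,0],"gripper":-1},{"travel":[-0.3,0,0],"delta_rot":[0,0,0],"gripper":-1},{"travel":[-0.35,0,0],"delta_rot":[0,0,0],"gripper":-1},{"travel":[-0.4,0,0],"delta_rot":[0,0,0],"gripper":-1},{"travel":[-0.46,0,0],"delta_rot":[0,0,0],"gripper":-1},{"travel":[-0.52,0,0],"delta_rot":[0,0,0],"gripper":-1},{"travel":[-0.58,0,0],"delta_rot":[0,0,0],"gripper":-1},{"travel":[-0.64,0,0],"delta_rot":[0,0,0],"gripper":-1},{"travel":[-0.7,0,0],"delta_rot":[0,0,0],"gripper":-1},{"travel":[-0.75,0,0],"delta_rot":[0,0,0],"gripper":-1}])

```text
clock: 16.48
tool_pos: [0.5352, -0.0577, 0.0412]
eef_rot: [0.009, 1.0, 0.0, 0.0]
contact_force: [-2.4, -2.0, 0.5]
opening: 0.007
```

Run:
```python
from h import *
st=r.get_state();print(st['tool_pos'],st['contact_force'])
s=snap('wrist','w5.png');P=cloud(s);X,Y,Z=np.moveaxis(P,-1,0)
m=(s['z_map']>0)&(Z>.105)&(Z<.115)&(X>.4)&(X<.65);print('front',m.sum(),(np.percentile(X[m],[1,50,99])))
s=snap('side');P=cloud(s);X,Y,Z=np.moveaxis(P,-1,0)
m=(Z>.104)&(Z<.116)&(X<.6)&(X>.4)&(abs(Y+.06)<.13);print('front side',cv2.minAreaRect((P[m][:,:2]*1000).astype(np.float32)))
```

```text
[ 0.53523187 -0.05767704  0.04119459] [-2.3671195  -1.95210959  0.5468601 ]
front 11822 [0.52500175 0.55267731 0.56369244]
front side ((555.92529296875, -121.40895080566406), (30.7675724029541, 98.6603775024414), 6.818949222564697)
```

Emit:
play_rows(commands=[{"travel":[-0.05,0,0],"delta_rot":[0,0,0],"gripper":-1},{"travel":[-0.11,0,0],"delta_rot":[0,0,0],"gripper":-1},{"travel":[-0.17,0,0],"delta_rot":[0,0,0],"gripper":-1},{"travel":[-0.22,0,0],"delta_rot":[0,0,0],"gripper":-1},{"travel":[-0.26,0,0],"delta_rot":[0,0,0],"gripper":-1},{"travel":[-0.285,0,0],"delta_rot":[0,0,0],"gripper":-1},{"travel":[-0.295,0,0],"delta_rot":[0,0,0],"gripper":-1},{"travel":[-0.305,0,0],"delta_rot":[0,0,0],"gripper":-1},{"travel":[-0.305,0,0],"delta_rot":[0,0,0],"gripper":-1}])

```text
clock: 17.7
tool_pos: [0.5804, -0.0586, 0.0412]
eef_rot: [0.009, 1.0, -0.0, 0.0]
contact_force: [-0.2, 0.7, 0.4]
opening: 0.005
```

Emit:
play_rows(commands=[{"travel":[-0.007,0,0],"delta_rot":[0,0,0],"gripper":-1},{"travel":[-0.014,0,0],"delta_rot":[0,0,0],"gripper":-1},{"travel":[-0.02,0,0],"delta_rot":[0,0,0],"gripper":-1}])

```text
clock: 18.08
tool_pos: [0.5821, -0.0587, 0.0412]
eef_rot: [0.009, 1.0, -0.0, -0.001]
contact_force: [-6.1, 1.0, 5.0]
opening: 0.006
```

Emit:
play_rows(commands=[{"travel":[-0.007,0,0],"delta_rot":[0,0,0],"gripper":-1},{"travel":[-0.012,0,0],"delta_rot":[0,0,0],"gripper":-1},{"travel":[-0.012,0,0],"delta_rot":[0,0,0],"gripper":-1}])

```text
clock: 18.45
tool_pos: [0.5819, -0.0588, 0.0412]
eef_rot: [0.009, 1.0, -0.0, -0.003]
contact_force: [-7.3, 1.3, 7.2]
opening: 0.004
```

Emit:
play_rows(commands=[{"travel":[0.05,0,0],"delta_rot":[0,0,0],"gripper":-1},{"travel":[0.2,0,0],"delta_rot":[0,0,0],"gripper":-1},{"travel":[0.4,0,0],"delta_rot":[0,0,0],"gripper":-1},{"travel":[0.7,0,0],"delta_rot":[0,0,0],"gripper":-1},{"travel":[0.7,0,-0.3],"delta_rot":[0,0,0],"gripper":-1},{"travel":[0.7,0,-0.7],"delta_rot":[0,0,0],"gripper":-1},{"travel":[0.7,0,-1],"delta_rot":[0,0,0],"gripper":-1},{"travel":[0.7,0,-1],"delta_rot":[0,0,0],"gripper":-1}])

```text
clock: 19.45
tool_pos: [0.4836, -0.0568, 0.1946]
eef_rot: [0.01, 1.0, -0.0, 0.005]
contact_force: [0.5, -0.5, -0.0]
opening: 0.005
```

Run:
```python
from h import *
print(r.get_state()['tool_pos'],r.get_state()['eef_rot'])
s=snap('side','s3.png');P=cloud(s);X,Y,Z=np.moveaxis(P,-1,0)
m=(Z>.104)&(Z<.117)&(X<.9)&(X>.56)&(abs(Y+.06)<.14);print('top incl front',m.sum(),(P[m].min(0),P[m].max(0)))
m=(Z>.155)&(Z<.24)&(abs(Y+.06)<.025)&(abs(X-.69)<.05)
for z in np.arange(.155,.235,.01):
    k=m&(abs(Z-z)<.005)
    if k.any(): print(round(z,3),k.sum(),np.percentile(X[k],[2,50,98]).round(4),np.percentile(Y[k],[2,98]).round(4))
for l in('owl','candleholder'):
    p=viewer.pinpoint('side',l)[:1]
    for a in p: print(l,a['conf'],ray(s,a['at'],.11))
```

```text
[ 0.4835929  -0.0568358   0.19455577] [ 9.90910228e-03  9.99938752e-01 -4.34464711e-05  4.92956074e-03]
top incl front 7663 (array([ 0.5901833 , -0.18592995,  0.10401602]), array([0.8521761 , 0.05985253, 0.1169992 ]))
0.155 17 [0.6728 0.6757 0.6822] [-0.0707 -0.0534]
0.165 35 [0.6738 0.6763 0.6838] [-0.0711 -0.0536]
0.175 34 [0.6754 0.6774 0.6857] [-0.0721 -0.0531]
0.185 36 [0.6756 0.6778 0.6864] [-0.0714 -0.0532]
0.195 37 [0.6759 0.6786 0.6992] [-0.0726 -0.0547]
0.205 45 [0.6765 0.6851 0.7012] [-0.0728 -0.0644]
0.215 100 [0.6536 0.6892 0.7007] [-0.0734 -0.0534]
0.225 134 [0.6539 0.6693 0.6883] [-0.0713 -0.0532]
owl 0.65 [0.80955549 0.01473826 0.11      ]
candleholder 0.79 [ 0.80087992 -0.08659132  0.11      ]
```

View pics/s3.png

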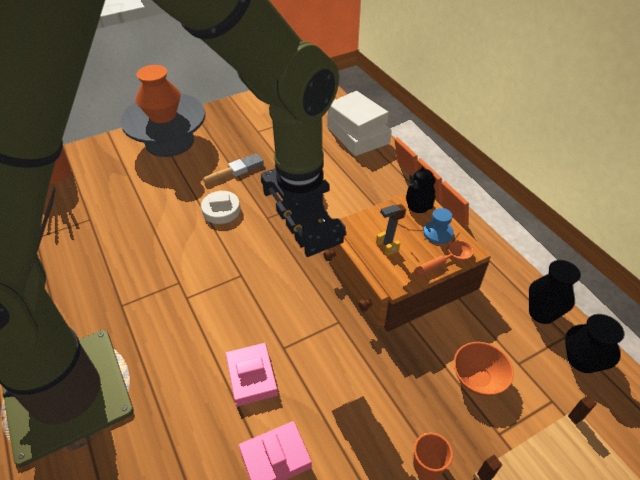

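The side picture shows the drawer flush with the cabinet, the clamp still up at px (393,225), and the owl at (420,190) and candleholder at (438,228) undisturbed. I go over the clamp and come down behind its block.

Emit:
play_rows(commands=[{"travel":[0,-0.025,-0.28],"delta_rot":[0,0,0],"gripper":-1},{"travel":[0,-0.025,-0.28],"delta_rot":[0,0,0],"gripper":-1},{"travel":[-0.4,-0.025,-0.28],"delta_rot":[0,0,0],"gripper":-1},{"travel":[-0.8,-0.025,-0.28],"delta_rot":[0,0,0],"gripper":-1},{"travel":[-1,-0.025,-0.28],"delta_rot":[0,0,0],"gripper":-1},{"travel":[-1,-0.025,-0.28],"delta_rot":[0,0,0],"gripper":-1}])

```text
clock: 20.35
tool_pos: [0.6306, -0.0628, 0.2301]
eef_rot: [0.009, 1.0, 0.0, -0.001]
contact_force: [-0.8, 0.0, -0.1]
opening: 0.008
```

Emit:
play_rows(commands=[{"travel":[0,0.01,-0.06],"delta_rot":[0,0,0],"gripper":-1},{"travel":[-0.35,0.01,-0.06],"delta_rot":[0,0,0],"gripper":-1},{"travel":[-0.645,0.01,-0.06],"delta_rot":[0,0,0],"gripper":-1},{"travel":[-0.645,0.01,-0.06],"delta_rot":[0,0,0],"gripper":-1},{"travel":[-0.645,0.01,-0.06],"delta_rot":[0,0,0],"gripper":-1},{"travel":[-0.645,0.01,0.15],"delta_rot":[0,0,0],"gripper":-1},{"travel":[-0.645,0.01,0.35],"delta_rot":[0,0,0],"gripper":-1},{"travel":[-0.645,0.01,0.49],"delta_rot":[0,0,0],"gripper":-1},{"travel":[-0.645,0.01,0.49],"delta_rot":[0,0,0],"gripper":-1}])

```text
clock: 21.48
tool_pos: [0.7241, -0.0639, 0.1587]
eef_rot: [0.009, 1.0, -0.0, -0.002]
contact_force: [-0.7, -0.1, 0.4]
opening: 0.008
```

Emit:
play_rows(commands=[{"travel":[0.08,0.018,0],"delta_rot":[0,0,0],"gripper":-1},{"travel":[0.14,0.018,0],"delta_rot":[0,0,0],"gripper":-1},{"travel":[0.2,0.018,0],"delta_rot":[0,0,0],"gripper":-1},{"travel":[0.26,0.018,0],"delta_rot":[0,0,0],"gripper":-1},{"travel":[0.32,0.018,0],"delta_rot":[0,0,0],"gripper":-1},{"travel":[0.38,0.018,0],"delta_rot":[0,0,0],"gripper":-1},{"travel":[0.44,0.018,0],"delta_rot":[0,0,0],"gripper":-1},{"travel":[0.5,0.018,0],"delta_rot":[0,0,0],"gripper":-1},{"travel":[0.54,0.018,0],"delta_rot":[0,0,0],"gripper":-1}])

```text
clock: 22.6
tool_pos: [0.6451, -0.0593, 0.1597]
eef_rot: [0.009, 1.0, 0.0, -0.0]
contact_force: [1.3, -0.8, 0.5]
opening: 0.004
```

Run:
```python
from h import *
a=snap('side');b=snap('wrist')
cv2.imwrite('pics/c1.png',np.hstack([cv2.resize(a['color'][160:320,280:480],(400,320)),cv2.resize(b['color'],(400,320))])[:,:,::-1])
P=cloud(b);X,Y,Z=np.moveaxis(P,-1,0);C=b['color'].astype(int)
m=(b['z_map']>0)&(abs(Y+.06)<.025)&(Z>.125)&(Z<.25)&(X<.66)&(X>.5)
for x in np.arange(.55,.66,.01):
    k=m&(abs(X-x)<.005)
    if k.any(): print(round(x,3),k.sum(),Z[k].max().round(3),np.percentile(Y[k],[2,98]).round(3))
```

```text
0.58 70 0.167 [-0.068 -0.052]
0.59 890 0.179 [-0.069 -0.052]
0.6 1033 0.19 [-0.069 -0.052]
0.61 1203 0.198 [-0.07  -0.051]
0.62 988 0.201 [-0.07  -0.051]
0.63 1653 0.238 [-0.072 -0.046]
0.64 2264 0.25 [-0.067 -0.051]
0.65 489 0.25 [-0.067 -0.052]
```

View pics/c1.png

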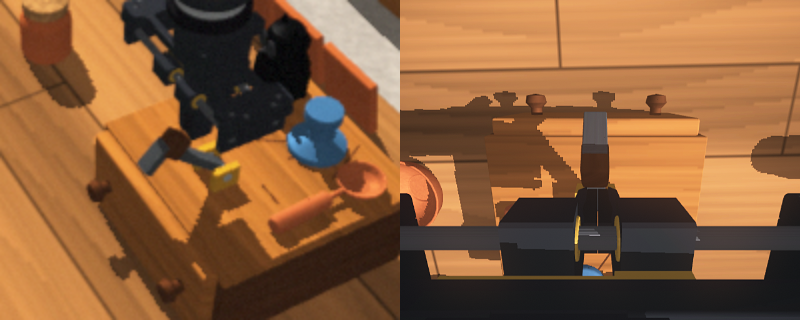

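The picture shows the clamp arm at about 40° and everything else in place. I move above the block and press down.

Emit:
play_rows(commands=[{"travel":[0,-0.005,-0.1],"delta_rot":[0,0,0],"gripper":-1},{"travel":[0,-0.005,-0.22],"delta_rot":[0,0,0],"gripper":-1},{"travel":[0.15,-0.005,-0.22],"delta_rot":[0,0,0],"gripper":-1},{"travel":[0.31,-0.005,-0.22],"delta_rot":[0,0,0],"gripper":-1},{"travel":[0.31,-0.005,-0.22],"delta_rot":[0,0,0],"gripper":-1},{"travel":[0.31,-0.005,-0.12],"delta_rot":[0,0,0],"gripper":-1},{"travel":[0.31,-0.005,-0.05],"delta_rot":[0,0,0],"gripper":-1},{"travel":[0.31,-0.005,0.01],"delta_rot":[0,0,0],"gripper":-1},{"travel":[0.31,-0.005,0.07],"delta_rot":[0,0,0],"gripper":-1},{"travel":[0.31,-0.005,0.13],"delta_rot":[0,0,0],"gripper":-1},{"travel":[0.31,-0.005,0.19],"delta_rot":[0,0,0],"gripper":-1},{"travel":[0.31,-0.005,0.23],"delta_rot":[0,0,0],"gripper":-1}])

```text
clock: 24.2
tool_pos: [0.5759, -0.0587, 0.1194]
eef_rot: [0.009, 1.0, -0.002, -0.024]
contact_force: [-38.1, 5.0, 11.2]
opening: 0.006
```

Emit:
play_rows(commands=[{"travel":[0.1,0,0],"delta_rot":[0,0,0],"gripper":-1},{"travel":[0.2,0,0],"delta_rot":[0,0,0],"gripper":-1},{"travel":[0.3,0,-0.1],"delta_rot":[0,0,0],"gripper":-1},{"travel":[0.3,0,-0.4],"delta_rot":[0,0,0],"gripper":-1},{"travel":[0.3,0,-0.8],"delta_rot":[0,0,0],"gripper":-1},{"travel":[0.3,0,-0.8],"delta_rot":[0,0,0],"gripper":-1}])

```text
clock: 24.95
tool_pos: [0.558, -0.0578, 0.2505]
eef_rot: [0.01, 1.0, 0.0, 0.006]
contact_force: [0.6, -0.6, -0.4]
opening: 0.007
```

Run:
```python
from h import *
print(r.get_state()['tool_pos'],r.get_state()['eef_rot'],r.get_state()['contact_force'])
a=snap('side');b=snap('wrist')
cv2.imwrite('pics/c2.png',np.hstack([cv2.resize(a['color'][160:320,280:480],(400,320)),cv2.resize(b['color'],(400,320))])[:,:,::-1])
P=cloud(a);X,Y,Z=np.moveaxis(P,-1,0)
m=(abs(Y+.062)<.02)&(Z>.12)&(Z<.25)&(X<.72)&(X>.55)
for x in np.arange(.55,.72,.01):
    k=m&(abs(X-x)<.005)
    if k.any(): print(round(x,3),k.sum(),Z[k].min().round(3),Z[k].max().round(3),np.percentile(Y[k],[2,98]).round(3))
```

```text
[ 0.557952   -0.05784943  0.25046958] [9.59693094e-03 9.99938640e-01 1.35616882e-04 5.53137365e-03] [ 0.62683237 -0.6286645  -0.36139781]
0.58 70 0.12 0.149 [-0.07 -0.05]
0.59 105 0.12 0.165 [-0.071 -0.05 ]
0.6 64 0.136 0.164 [-0.072 -0.051]
0.61 44 0.135 0.16 [-0.071 -0.052]
0.62 37 0.133 0.146 [-0.07  -0.052]
0.63 41 0.13 0.144 [-0.071 -0.053]
0.64 42 0.126 0.142 [-0.071 -0.053]
0.65 39 0.127 0.14 [-0.071 -0.053]
0.66 72 0.12 0.141 [-0.082 -0.044]
0.67 76 0.121 0.14 [-0.082 -0.044]
0.68 66 0.126 0.141 [-0.081 -0.045]
0.69 42 0.121 0.14 [-0.082 -0.043]
```

View pics/c2.png

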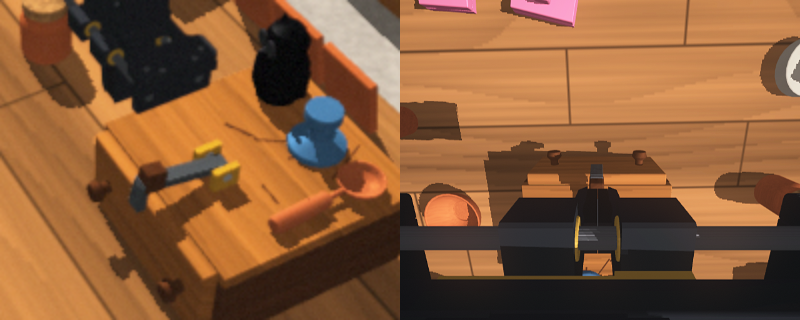

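The picture shows the arm at about 0.2 rad above level, with the nose in front of the drawer face. The first press slipped forward off the tilted block (38 N sideways). The block is nearly level now, so I press on it again.

Emit:
play_rows(commands=[{"travel":[-0.287,-0.012,0],"delta_rot":[0,0,0],"gripper":-1},{"travel":[-0.287,-0.012,0],"delta_rot":[0,0,0],"gripper":-1},{"travel":[-0.287,-0.012,0.3],"delta_rot":[0,0,0],"gripper":-1},{"travel":[-0.287,-0.012,0.6],"delta_rot":[0,0,0],"gripper":-1},{"travel":[-0.287,-0.012,0.72],"delta_rot":[0,0,0],"gripper":-1},{"travel":[-0.287,-0.012,0.76],"delta_rot":[0,0,0],"gripper":-1},{"travel":[-0.287,-0.012,0.79],"delta_rot":[0,0,0],"gripper":-1},{"travel":[-0.287,-0.012,0.82],"delta_rot":[0,0,0],"gripper":-1}])

```text
clock: 26.05
tool_pos: [0.5978, -0.0609, 0.1228]
eef_rot: [0.009, 1.0, 0.0, 0.001]
contact_force: [-1.6, -0.3, 1.1]
opening: 0.005
```

Emit:
play_rows(commands=[{"travel":[-0.01,0,0.015],"delta_rot":[0,0,0],"gripper":-1},{"travel":[-0.01,0,0.03],"delta_rot":[0,0,0],"gripper":-1},{"travel":[-0.01,0,0.045],"delta_rot":[0,0,0],"gripper":-1}])

```text
clock: 26.42
tool_pos: [0.5993, -0.061, 0.1176]
eef_rot: [0.01, 1.0, -0.0, 0.001]
contact_force: [-8.0, -0.9, 26.4]
opening: 0.006
```

Emit:
play_rows(commands=[{"travel":[0,0,0],"delta_rot":[0,0,0],"gripper":-1},{"travel":[0,0,-0.05],"delta_rot":[0,0,0],"gripper":-1},{"travel":[0,0,-0.3],"delta_rot":[0,0,0],"gripper":-1},{"travel":[0,0,-0.9],"delta_rot":[0,0,0],"gripper":-1},{"travel":[0.3,0,-1],"delta_rot":[0,0,0],"gripper":-1},{"travel":[0.9,0,-1],"delta_rot":[0,0,0],"gripper":-1},{"travel":[0.9,0,-1],"delta_rot":[0,0,0],"gripper":-1},{"travel":[0.9,0,-1],"delta_rot":[0,0,0],"gripper":-1}])

```text
clock: 27.42
tool_pos: [0.4624, -0.0588, 0.266]
eef_rot: [0.009, 1.0, -0.001, -0.0]
contact_force: [0.4, 0.0, 0.3]
opening: 0.005
```

Run:
```python
from h import *
print(r.get_state()['tool_pos'],r.get_state()['contact_force'])
a=snap('side');b=snap('top')
cv2.imwrite('pics/c3.png',np.hstack([cv2.resize(a['color'][160:340,280:505],(400,320)),cv2.resize(b['color'],(400,320))])[:,:,::-1])
P=cloud(a);X,Y,Z=np.moveaxis(P,-1,0)
m=(abs(Y+.062)<.011)&(Z>.12)&(Z<.25)&(X<.72)&(X>.55)
for x in np.arange(.57,.67,.01):
    k=m&(abs(X-x)<.005)
    if k.any(): print(round(x,3),k.sum(),np.median(Z[k]).round(4),Z[k].max().round(4))
k=m&(X>.62)&(X<.65)&(Z>.128); print('arm slope',np.polyfit(X[k],Z[k],1))
k=(abs(Z-.11)<.006)&(X>.56)&(X<.9)&(Y<-.1)&(Y>-.19); print('front x',np.percentile(X[k],[.5,1,2]))
k=(Z>.02)&(Z<.1)&(Y<-.09)&(Y>-.115)&(X>.57)&(X<.61); print('face x',np.median(X[k]))
```

```text
[ 0.46235209 -0.05881795  0.26598776] [0.41486643 0.03489187 0.30213457]
0.58 42 0.1293 0.1448
0.59 83 0.1427 0.15
0.6 67 0.1448 0.1484
0.61 33 0.1322 0.1471
0.62 43 0.1317 0.1358
0.63 42 0.1322 0.1352
0.64 44 0.1321 0.1353
0.65 44 0.1317 0.1354
0.66 40 0.1322 0.1358
0.67 36 0.1326 0.1346
arm slope [-0.00831739  0.13746036]
front x [0.59189331 0.59255525 0.59406713]
face x 0.5930768038331329
```

View pics/c3.png

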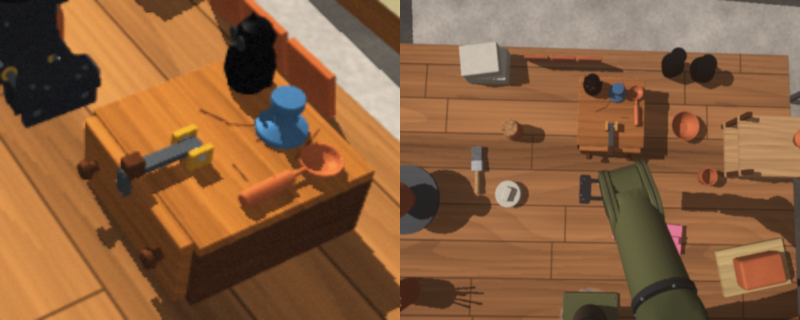

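The picture shows the clamp arm level with its nose over the front, the drawer flush, and the bystanders in place.

```bash
python3 -c "
from h import *
print(r.finish_job())"
```

```text
the job is handed in; nothing more can be done
None
```

I closed the mold, pushed the drawer home and folded the clamp down, then handed the job in at about 27 s. No verdict came back.

**Last checks**
- **Lid:** it measured within about 1 mm of the bed, level and square, after I let go and before the drawer was pushed. I did not see it again once the drawer was shut.
- **Drawer:** its face sits where it should when fully shut. It stopped against a firm 7 N push and did not move further.
- **Clamp:** the arm is level (slope below 0.01) and met a firm stop at about 26 N.
- **Bystanders:** they look in place in the final pictures, though I did not measure them. The arm hides most of the pink look-alikes in the top view; I never went near them. The robot is clear of everything.

**What went wrong on the way**
- **First grasp missed:** the fingertips sit about 29 mm higher than the reported TCP. I measured the offset with the wrist camera and corrected for it.
- **First clamp press slipped:** the fingers slid forward off the tilted block with a sideways force of about 38 N. That is close to the 40 N limit. I backed off, and the second press worked.

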